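Hold up the drive cage of an opened desktop computer at its service mark

ROBOT

A 6-joint arm with a two-finger parallel gripper is mounted at the origin on the work surface. World frame = base frame: x ahead of the robot, y to its left, z up, the work surface at z = 0. Lengths are in m, angles in rad, forces in N, time in s.
With the tool pointing down it reaches from about 0.35 to 0.925 m from the base axis. Payload 6.4 kg.
Tool frame: the origin (TCP) lies between the finger pads; the fingertips stand 14 mm ahead of it and the grasp point (between the pads) lies 5 mm behind it (r.tcp_to_tips is the distance from the TCP to the fingertips, in m); z points along the fingers, y is the direction in which the jaws open and shut (so a half turn about z gives the same grasp; the last joint's range is limited). The gripper opens to 85 mm and grips with 20 to 120 N. Pads are 22 mm wide; open, the fingers measure 114 mm over their backs; the gripper's body (76 mm by 85 mm) begins 54 mm behind the grasp point. The pads swing forward as they close: fully open they stand 13 mm farther back than shut.
Start: joints at [-1.409, 0.245, 1.558, -0, 1.339, -0.174], TCP at [0.214, -0.614, 0.245] pointing down, gripper open.
Joint ranges: [-3.13, 3.13], [-1.02, 2.26], [0.13, 2.54], [-0.95, 4.09], [0.21, 2.88], [-2.74, 2.74]. Speed limits (rad/s): [2.57, 2.57, 3.14, 3.14, 3.14, 3.14].

INTERFACE

Orientations are given as a unit quaternion [x, y, z, w].
In Python, from bench import r gives the robot as it stands. The module is installed in compiled form; this text tells all that it offers.
- The arm moves only by the tool servo_tool, never from a script. Its arguments are lists of equal length, an entry for each row: "travel": the shift along the world's x, y, z in cm, a list of three; "delta_rot": the turn, a rotation vector about the world's x, y, z in rad, a list of three; "jaw": the finger opening in cm, from 0 to 8.54. In form: {"travel": [[tx, ty, tz], ...], "delta_rot": [[wx, wy, wz], ...], "jaw": [jaw, ...]}. A call has 1 to 12 rows; each row is the pose to reach, as a shift and turn from the pose commanded when the call began; what a row does not reach only later rows make up. A row lasts 1/12 s, in which the tool goes at most 41.7 mm and 7.16 degrees, less where a joint would pass 70% of its speed; a pose out of reach is approached as far as the arm can. A call with a gripper value outside its range is refused whole. The fingers move at their own pace and stop on an object; the grip force is fixed at half the most. Time passes only in rows, so rows that repeat a pose let the fingers close. It gives the time, the measured TCP pose, the force and the opening at its end, in the units of the state.
- r.sense(): the state, without advancing time (a new reading comes with each control period).
- r.camera(name): name is "side" or "top" or "wrist"; returns (picture, depth): 400x640x3 uint8, red, green, blue; 400x640 float32, m along the optical axis (not along the pixel's ray), 0 where there is no reading.
- r.get_calibration(name): a dict with "vfov" (degrees; the focal length in pixels is half the picture's height over the tangent of half this angle, whatever the lens; pixels are square), "cx", "cy" (the principal point, pixels), "origin" and "rotation" of the camera in the world; the wrist camera has in their place "T_tool_cam" (4x4, takes a point from camera to tool coordinates, whose origin is the TCP and whose axes are the flange's). Camera axes: x right, y down, z forward; pixel columns grow to the right and rows downward; lengths in m; the calibration is good to about 2 mm. A picture is of the moment at which its call begins: read the wrist's pose just before it. get_calibration takes no time and is no camera call.
- r.hand_in(): hands the job in, once; it reports no verdict.
Trained networks look in the newest picture that a camera, given by its name, has taken for a name from the list of things; names that differ only in an ending like _2 or _b are one class to them, and where a whole thing is asked for, a point or a joint stands for the part that bears it (a point fixed in the world has none). Each returns a list of dicts, best first, with "confidence" (0 to 1); they miss things now and then, are a little off and sometimes report something else, mostly with a low value. They report only what shows in the picture. A call takes as long as a camera call.
- r.look_for(camera, query): "position" ([x, y, z] in m, in world coordinates, good to about 4 mm: the middle of the surface that is visible of it).
The state is a dict: "time": time; "q": joint angles; "qd": joint speeds; "effort": joint torques, N m; "tool_pos": TCP position; "eef_rot": TCP orientation; "force": force on the tool from outside, world axes, zero at the start; "wrist_torque": the same for the moment, N m; "gripper_width": finger opening in m.
Only numpy, scipy, OpenCV 4.12 (cv2) and the standard library are available. Lean on these libraries where they do the work, as an engineer would, in place of code of your own. Each camera call takes 0.05 s, during which the arm holds its last target. There are 200 camera calls.

TASK

The desktop computer on the bench is lying flat with its cover off, and a colleague needs to get at the memory modules under its hinged drive cage. Slide the cage latch fully back, then swing the cage up by its bail handle, without letting it fall back, to the service mark at 45 degrees, and finish there still holding the bail, because nothing else keeps the cage up. Leave the tools and parts lying around where they are.

Things in the scene. Friction and masses are not known exactly. Their poses are not given: they have to be found in the camera images.
- chassis: Opened desktop computer, fixed: sheet-steel tray 290 (its x) by 340 mm (y), walls 110 mm high, open top, black 24 mm bezel outside the +y wall. Origin: centre of its underside, on the table; z up. Drive cage along the +x wall, handle end to -y, hinge near the bezel; mainboard under it; power supply (top at 71 mm) along the -x wall in the -y half, latch bracket in the +y half.
- cage_angle (a joint): Hinge angle of the drive cage: 0 = closed, level; 0.785 (45 deg) = service mark; stop at 1.05. Hinge axis parallel to chassis x: the free end rises and swings to chassis +y. Steel-sheet box with a disk drive, 160 (x) x 107 x 40 mm, top 85 mm over the table when closed, 0.5 to 0.9 kg. The hinge runs free: let go, the cage falls shut. While the latch is shut it cannot rise.
- drive_cage: The drive cage, with a bail handle on its free end: a U of 10 mm round steel bar. Its cross bar is parallel to the hinge axis (chassis x), about 100 mm free between its legs, centred 46 mm off the cage's end face (a finger fits between). This frame lies on the hinge axis and turns with the cage: at angle 0 its axes are the chassis's; the bar's middle is at (0, -193, 52) mm in it.
- bail_mid (a point): Middle of the bail's cross bar, on the bar's centre line: closed, 82 mm above the table, 200 mm from the hinge axis and 15.1 degrees above the level through it; at the service mark 203 mm above the table.
- cage_hinge (a point): Point on the hinge axis of the drive cage, at the middle of the cage's width: in the chassis frame at (55, 130, 30) mm. Its axes turn with the cage.
- guide_pin (a point): End of the 8 mm steel guide pin on the cage that pokes through an arc slot in the chassis's +x wall (outer face), 70 mm from the hinge axis. Starts at the slot's lower end.
- service_mark (a point): Service mark on the outer face of the chassis's +x wall: the round notch in the arc slot, between two long white lines pointing at the hinge. The cage is at the mark when the guide pin is at this notch. (Shorter white lines at 0, 15, 30 and 60 degrees.)
- cage_latch (a joint): Travel of the slide latch (m): 0 = shut, 0.018 = fully back, at its stop; starts within 0.004 of shut. It slides to chassis -x (away from the cage), stays where it is left and needs about 2 N. Its flat steel tongue laps 12 mm over the cage's top edge when shut.
- latch_tab (a point): Top centre of the latch's upright black thumb tab, 108 mm over the table: 12 mm thick (chassis x), 24 mm wide (y), 18 mm tall, on a flat 36 mm wide slide whose top is 90 mm over the table. With the latch shut it is at (-62, 30) mm in the chassis frame. At least 30 mm free around the tab above the slide.
- screw_dish: Bystander: steel screw dish, 68 mm across, 20 mm tall, on top of the power supply inside the chassis. Origin: centre of its underside.
- screwdriver: Bystander: screwdriver, 200 mm long along its x, on the table near the chassis's -y wall. Origin: underside, middle.
- loose_drive: Bystander: a disk drive, 147 x 101 x 26 mm, on the table in front of the bezel. Origin: centre of its underside.
- memory_box: Bystander: flat box with a memory module, 50 x 150 x 14 mm, on the table beyond the chassis's +x wall. Origin: centre of its underside.
- dust_brush: Bystander: dusting brush, 170 mm long along its x, on the table at the left. Origin: underside, middle.
- spare_fan: Bystander: square 92 mm case fan, 25 mm thick, flat on the table at the right. Origin: centre of its underside.
- air_can: Bystander: white can, 60 mm across, 190 mm tall, standing at the left. Origin: centre of its underside.
- tape_roll: Bystander: cardboard tape roll, 90 mm across, 24 mm tall, flat on the table at the right. Origin: centre of its underside.

How it is judged:
On the way, in this order (a step that is already met when the one before it is completed fails the run):
1. the latch is slid fully back while the cage is still down (value of joint cage_latch above 0.015 m and value of joint cage_angle below 0.06 rad), for 0.2 s.
2. the cage is swung up by its bail (value of joint cage_angle above 0.4 rad and (contact force between the fingers and drive_cage_c6 above 0.5 N or contact force between the fingers and drive_cage_c7 above 0.5 N or contact force between the fingers and drive_cage_c8 above 0.5 N)), for 0.1 s.
At the end, for the whole second after the job is handed in: The cage is still, within 4 degrees (0.07 rad) of the 45 degree service mark, with the fingers bearing on its bail (more than 0.5 N); the latch is still back (at least 15 of its 18 mm), and no bystander is more than 30 mm from where it began (value of joint cage_angle between 0.715 and 0.855 rad and velocity of joint cage_angle between -0.1 and 0.1 rad/s and (contact force between the fingers and drive_cage_c6 above 0.5 N or contact force between the fingers and drive_cage_c7 above 0.5 N or contact force between the fingers and drive_cage_c8 above 0.5 N) and value of joint cage_latch above 0.015 m and distance of each of screw_dish, screwdriver, loose_drive, memory_box, dust_brush, spare_fan, air_can, tape_roll from where it was at the start of the episode below 0.03 m); the arm keeps its last pose, push and grip.
It fails at once if a bystander is shifted by more than 30 mm (distance of any of screw_dish, screwdriver, loose_drive, memory_box, dust_brush, spare_fan, air_can, tape_roll from where it was at the start of the episode above 0.03 m).
It fails at once if the cage is let fall (it drops back faster than 2 rad/s) (velocity of joint cage_angle below -2 rad/s).
It also fails if it takes over 40 s, if anything falls off the work surface, if the arm or the gripper's body presses on something with over 40 N, if the wrist force passes 120 N, or if a joint passes its speed limit or range.

## Working session

There is one attempt and no reset: what is moved stays moved. The work goes in short steps, Python scripts to look and compute and a tool call to move; the robot and the scene stay as the last step left them, time stands still between calls to the robot, and variables do not carry over. Pictures are saved under pics/ and viewed, about 8 in all and at most 12, crops included, and the job is handed in when it is done.

Besides the shell and the picture viewer there is one more tool, called after "Request:" as name(argument=value, ...) on one line, values as JSON. servo_tool: Moves the arm, as the interface text tells. Its arguments: {"type":"object","properties":{"travel":{"type":"array","items":{"type":"array","items":{"type":"number"}}},"delta_rot":{"type":"array","items":{"type":"array","items":{"type":"number"}}},"jaw":{"type":"array","items":{"type":"number"}}},"required":["travel","delta_rot","jaw"]}

```bash
mkdir -p pics; cat > h.py <<'E'
from bench import r
import numpy as np, cv2
from scipy.spatial.transform import Rotation as R
def proj(name,P):
    c=r.get_calibration(name); f=200/np.tan(np.radians(c["vfov"])/2)
    p=(np.atleast_2d(P)-c["origin"])@np.array(c["rotation"])
    return np.c_[c["cx"]+f*p[:,0]/p[:,2], c["cy"]+f*p[:,1]/p[:,2]]
def cloud(name,d):
    c=r.get_calibration(name); f=200/np.tan(np.radians(c["vfov"])/2)
    v,u=np.mgrid[:400,:640]
    p=np.stack([(u-c["cx"])/f*d,(v-c["cy"])/f*d,d],-1)
    return p@np.array(c["rotation"]).T+np.array(c["origin"])
E
python3 - <<'E'
from h import *
for n in ("top","side"):
    im,d=r.camera(n); cv2.imwrite(f"pics/{n}0.png",im[...,::-1]); np.save(f"{n}0.npy",d)
    for q in ("chassis","bail_mid","cage_hinge","guide_pin","service_mark","latch_tab","screw_dish"):
        print(n,q,[(np.round(o["position"],3),round(o["confidence"],2),np.round(proj(n,o["position"])[0])) for o in r.look_for(n,q)[:2]])
s=r.sense();print(s["time"],s["tool_pos"],s["eef_rot"],s["force"],s["gripper_width"],r.tcp_to_tips)
E
```

```text
Traceback (most recent call last):
  File "h.py", line 6, in proj
    p=(np.atleast_2d(P)-c["origin"])@np.array(c["rotation"])
      ~~~~~~~~~~~~~~~~~~~~~~~~~~~~~~^~~~~~~~~~~~~~~~~~~~~~~~
ValueError: matmul: Input operand 1 has a mismatch in its core dimension 0, with gufunc signature (n?,k),(k,m?)->(n?,m?) (size 4 is different from 3)
```

View pics/top0.png

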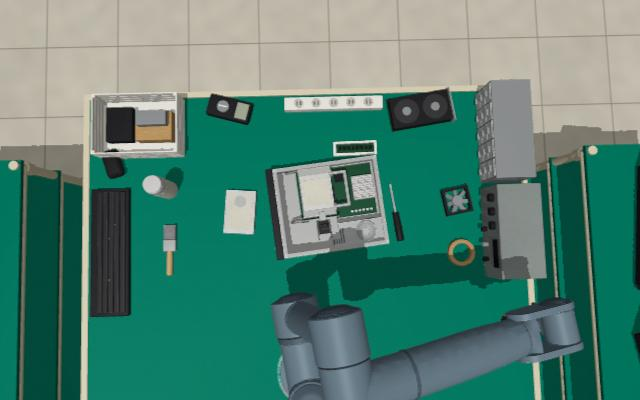

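The top view shows the chassis at about (328,207), with the bezel to the left, the cage at (318,188) and the tab near (323,228). The rotation in the calibration is a quaternion, so I'll fix the helper.

```bash
sed -i 's/np.array(c\["rotation"\])/R.from_quat(c["rotation"]).as_matrix()/' h.py
python3 - <<'E'
from h import *
print(r.get_calibration("top"),r.get_calibration("side"))
for n in ("top","side"):
    im,d=r.camera(n); cv2.imwrite(f"pics/{n}0.png",im[...,::-1]); np.save(f"{n}0.npy",d)
    for q in ("chassis","bail_mid","cage_hinge","guide_pin","service_mark","latch_tab","screw_dish"):
        print(n,q,[(np.round(o["position"],3),round(o["confidence"],2),np.round(proj(n,o["position"])[0])) for o in r.look_for(n,q)[:2]])
s=r.sense();print(s["time"],s["tool_pos"],s["eef_rot"],s["force"],s["gripper_width"],r.tcp_to_tips)
E
```

```text
{'vfov': 43.7456236397381, 'cx': 321.03307950346084, 'cy': 197.63734275968622, 'origin': array([ 0.44080913, -0.01810213,  1.71671747]), 'rotation': array([-0.6963215 ,  0.71646705, -0.03514749,  0.02399963])} {'vfov': 52.51799596850691, 'cx': 319.57909296383394, 'cy': 201.4118230667487, 'origin': array([ 0.02036779, -1.13307884,  1.07046746]), 'rotation': array([ 0.878888  , -0.20077987,  0.09916801, -0.42119952])}
top chassis [(array([ 0.558, -0.06 ,  0.07 ]), 0.69, array([325., 204.])), (array([ 0.555, -0.514,  0.028]), 0.41, array([458., 202.]))]
top bail_mid [(array([ 0.603, -0.039,  0.083]), 0.55, array([319., 190.]))]
top cage_hinge [(array([ 0.602, -0.039,  0.083]), 0.69, array([319., 190.]))]
top guide_pin [(array([ 0.603, -0.037,  0.086]), 0.72, array([318., 190.])), (array([ 0.488, -0.305,  0.024]), 0.17, array([398., 223.]))]
top service_mark [(array([ 0.555, -0.057,  0.075]), 0.95, array([325., 205.])), (array([ 0.462, -0.192,  0.083]), 0.42, array([367., 231.]))]
top latch_tab [(array([ 0.492, -0.05 ,  0.084]), 0.73, array([323., 224.]))]
top screw_dish [(array([ 0.464,
[... 301 characters left out ...]
 array([332., 208.]))]
side cage_hinge [(array([ 0.602, -0.064,  0.081]), 0.98, array([333., 204.])), (array([0.528, 0.252, 0.022]), 0.38, array([285., 179.]))]
side guide_pin [(array([ 0.6  , -0.065,  0.078]), 0.62, array([332., 205.]))]
side service_mark [(array([ 0.603, -0.063,  0.082]), 0.4, array([333., 204.]))]
side latch_tab [(array([ 0.481, -0.059,  0.094]), 0.54, array([304., 210.]))]
side screw_dish [(array([ 0.486, -0.188,  0.084]), 0.58, array([320., 233.])), (array([0.528, 0.254, 0.021]), 0.37, array([285., 179.]))]
0.9 [ 0.21420215 -0.61370606  0.24529603] [9.85938563e-01 1.67108197e-01 3.62841448e-07 2.25376739e-08] [-0.10759974 -0.2740363   0.24903208] 0.085511597931837 0.014
```

```bash
ls pics
```

```text
side0.png
top0.png
```

```bash
python3 - <<'E'
from h import *
for n in ("top","side"):
    P=cloud(n,np.load(n+"0.npy")).reshape(-1,3)
    im=cv2.imread(f"pics/{n}0.png").reshape(-1,3)
    m=(P[:,0]>.33)&(P[:,0]<.8)&(P[:,1]>-.3)&(P[:,1]<.2)&(P[:,2]>.1)&(P[:,2]<.118)
    bright=im.max(1)>90
    for mm in (m,m&bright):
        print(n,mm.sum(),cv2.minAreaRect(P[mm,:2].astype(np.float32)))
im=cv2.imread("pics/top0.png")[145:270,255:415]; cv2.imwrite("pics/topc.png",cv2.resize(im,None,fx=5,fy=4.8 and 5,interpolation=cv2.INTER_CUBIC)[:600])
im=cv2.imread("pics/side0.png")[140:280,230:420]; cv2.imwrite("pics/sidec.png",cv2.resize(im,None,fx=4,fy=4,interpolation=cv2.INTER_CUBIC))
E
```

```text
top 1969 ((0.5473024845123291, -0.06365104019641876), (0.29586532711982727, 0.3645476698875427), 6.493149757385254)
top 1467 ((0.5468104481697083, -0.07372060418128967), (0.2938646376132965, 0.34474682807922363), 6.2849955558776855)
side 859 ((0.5574847459793091, -0.060423046350479126), (0.26686525344848633, 0.37191319465637207), 6.505556106567383)
side 576 ((0.5573474764823914, -0.06046919524669647), (0.2661888003349304, 0.3719693720340729), 6.582447052001953)
```

View pics/topc.png

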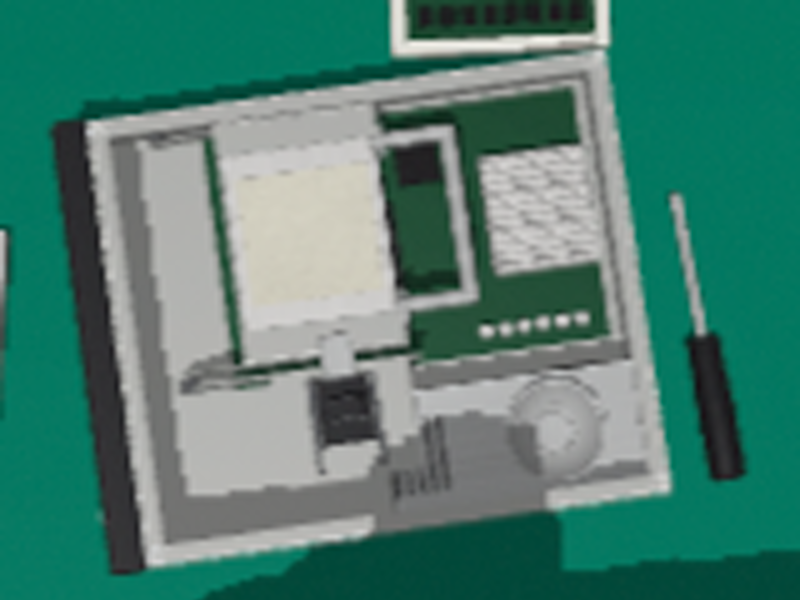

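View pics/sidec.png

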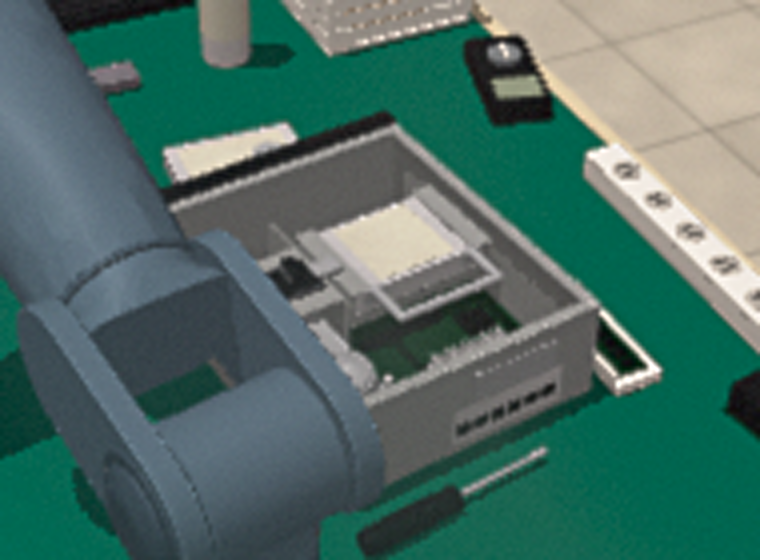

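The chassis fit from the top view gives centre (0.547, -0.074) and yaw +6.4°, and the size and bezel agree with the given ones. The tab should be near (0.482, -0.051) and the bail near (0.609, -0.130). I'll move to a hover and check from close by.

Request:
servo_tool(travel=[[1, 2, 1.5], [3, 5.5, 3], [5, 9, 5], [7, 12.5, 6], [9, 16, 7], [11, 19.5, 7], [13, 23, 7], [15, 26.5, 7], [17, 30, 7], [19, 33.5, 7], [21, 37, 7], [22.5, 40, 7]], delta_rot=[[0, 0, -0.02], [0, 0, -0.04], [0, 0, -0.06], [0, 0, -0.08], [0, 0, -0.1], [0, 0, -0.12], [0, 0, -0.14], [0, 0, -0.16], [0, 0, -0.18], [0, 0, -0.2], [0, 0, -0.224], [0, 0, -0.224]], jaw=[0, 0, 0, 0, 0, 0, 0, 0, 0, 0, 0, 0])

```text
time: 1.9
tool_pos: [0.4401, -0.2114, 0.3156]
eef_rot: [0.998, 0.056, 0.0, 0.0]
force: [0.5, 0.4, -0.2]
gripper_width: -0.0001
```

Request:
servo_tool(travel=[[2, 3.5, 0], [4, 7, 0], [6, 10, 0], [6.5, 12, 0], [6.5, 12, 0]], delta_rot=[[0, 0, 0], [0, 0, 0], [0, 0, 0], [0, 0, 0], [0, 0, 0]], jaw=[0, 0, 0, 0, 0])

```text
time: 2.32
tool_pos: [0.505, -0.0903, 0.3154]
eef_rot: [0.998, 0.058, 0.0, -0.0]
force: [0.6, -0.3, 0.8]
gripper_width: -0.0002
```

```bash
cat >> h.py <<'E'
def wcloud(d,s):
    c=r.get_calibration("wrist"); f=200/np.tan(np.radians(c["vfov"])/2)
    v,u=np.mgrid[:400,:640]
    p=np.stack([(u-c["cx"])/f*d,(v-c["cy"])/f*d,d],-1)
    T=c["T_tool_cam"]; p=p@T[:3,:3].T+T[:3,3]
    return p@R.from_quat(s["eef_rot"]).as_matrix().T+s["tool_pos"]
def wproj(P,s):
    c=r.get_calibration("wrist"); f=200/np.tan(np.radians(c["vfov"])/2)
    t=(np.atleast_2d(P)-s["tool_pos"])@R.from_quat(s["eef_rot"]).as_matrix()
    T=c["T_tool_cam"]; p=(t-T[:3,3])@T[:3,:3]
    return np.c_[c["cx"]+f*p[:,0]/p[:,2], c["cy"]+f*p[:,1]/p[:,2]]
C=np.array([.547,-.074,0]); YAW=np.radians(6.4)
def ch(p): return R.from_euler("z",YAW).apply(np.array(p)/1000)+C
def inv(P): return R.from_euler("z",-YAW).apply(np.asarray(P)-C)*1000
E
python3 - <<'E'
from h import *
s=r.sense(); im,d=r.camera("wrist"); print(s["time"],s["tool_pos"],R.from_quat(s["eef_rot"]).as_matrix().round(3),s["force"],s["gripper_width"])
np.save("w1.npy",d); o=im[...,::-1].copy()
for q in ("bail_mid","latch_tab","cage_hinge","screw_dish"):
    print(q,[(np.round(x["position"],3),inv(x["position"]).round(),round(x["confidence"],2)) for x in r.look_for("wrist",q)[:2]])
for p,c in (((-62,30,108),(0,0,255)),((55,-63,87),(255,0,0)),((105,-63,87),(255,0,0)),((5,-63,87),(255,0,0)),((-145,-170,110),(0,255,255)),((145,-170,110),(0,255,255)),((145,170,110),(0,255,255)),((-145,170,110),(0,255,255))):
    u=wproj(ch(p),s)[0]; print(p,u.round()); cv2.circle(o,tuple(int(k) for k in u),5,c,1)
cv2.imwrite("pics/w1.png",o)
P=inv(wcloud(d,s).reshape(-1,3)); np.save("P1.npy",P)
m=lambda a,b,c,e,z0,z1:(P[:,0]>a)&(P[:,0]<b)&(P[:,1]>c)&(P[:,1]<e)&(P[:,2]>z0)&(P[:,2]<z1)
for nm,k in (("tab",m(-110,-30,0,60,102,120)),("bail",m(15,95,-90,-40,78,95)),("bail legs",m(-20,130,-60,-30,78,95)),("wall",m(-200,200,-220,220,105,116))):
    if k.sum(): print(nm,k.sum(),np.percentile(P[k],[2,50,98],axis=0).round(1).tolist())
E
```

```text
2.3167 [ 0.50502766 -0.09031911  0.315369  ] [[ 0.993  0.117  0.   ]
 [ 0.117 -0.993  0.001]
 [ 0.    -0.001 -1.   ]] [ 0.59744811 -0.26694561  0.76840721] -0.0001820718298441846
bail_mid [(array([ 0.606, -0.041,  0.082]), array([63., 26., 82.]), 0.82)]
latch_tab [(array([ 0.488, -0.057,  0.09 ]), array([-57.,  24.,  90.]), 0.92), (array([ 0.611, -0.037,  0.081]), array([67., 29., 81.]), 0.27)]
cage_hinge [(array([ 0.604, -0.039,  0.083]), array([60., 28., 83.]), 0.72)]
screw_dish [(array([ 0.46 , -0.194,  0.081]), array([ -99., -110.,   81.]), 0.97)]
(-62, 30, 108) [285. 203.]
(55, -63, 87) [362. 105.]
(105, -63, 87) [364.  59.]
(5, -63, 87) [360. 147.]
(-145, -170, 110) [439. 265.]
(145, -170, 110) [472.  11.]
(145, 170, 110) [145.   9.]
(-145, 170, 110) [180. 264.]
tab 212 [[-69.0, 16.8, 103.7], [-62.5, 28.1, 107.9], [-56.9, 40.3, 109.6]]
bail 580 [[17.1, -68.8, 82.7], [57.0, -63.6, 86.2], [93.5, -59.4, 88.1]]
bail legs 526 [[-5.3, -59.9, 81.7], [100.4, -47.6, 86.0], [113.3, -30.4, 88.2]]
wall 16744 [[-143.6, -169.8, 108.3], [52.4, 134.4, 110.6], [143.8, 189.5, 115.7]]
```

View pics/w1.png

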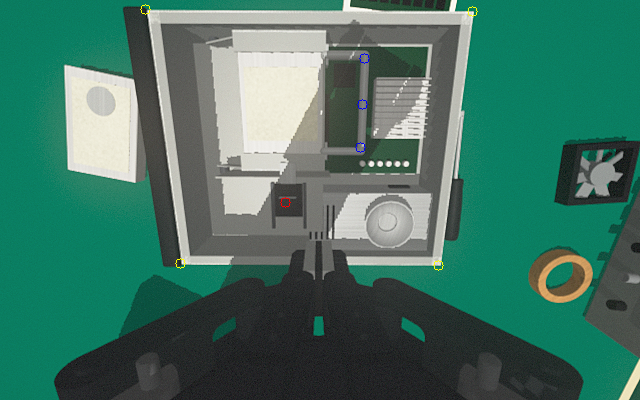

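The overlays fall on the wall corners, the tab (285,203) and the bail bar (362,105), and the sizes agree to about 2 mm. Next I'll lower the closed fingers on the cage side of the tab.

Request:
servo_tool(travel=[[0.1, 2, -1.5], [0.1, 4.1, -4], [0.1, 4.1, -7], [0.1, 4.1, -10], [0.1, 4.1, -13], [0.1, 4.1, -16], [0.1, 4.1, -18], [0.1, 4.1, -19.5], [0.1, 4.1, -20.3], [0.1, 4.1, -20.3]], delta_rot=[[0, 0, 0], [0, 0, 0], [0, 0, 0], [0, 0, 0], [0, 0, 0], [0, 0, 0], [0, 0, 0], [0, 0, 0], [0, 0, 0], [0, 0, 0]], jaw=[0, 0, 0, 0, 0, 0, 0, 0, 0, 0])

```text
time: 3.4
tool_pos: [0.5038, -0.0533, 0.1105]
eef_rot: [0.998, 0.055, -0.002, -0.001]
force: [0.5, 0.5, -0.2]
gripper_width: 0.0001
```

Request:
servo_tool(travel=[[-0.4, -0.05, 0], [-0.8, -0.1, 0], [-1.2, -0.1, 0], [-1.6, -0.2, 0], [-2, -0.2, 0], [-2.3, -0.25, 0], [-2.5, -0.3, 0], [-2.6, -0.3, 0], [-2.6, -0.3, 0]], delta_rot=[[0, 0, 0], [0, 0, 0], [0, 0, 0], [0, 0, 0], [0, 0, 0], [0, 0, 0], [0, 0, 0], [0, 0, 0], [0, 0, 0]], jaw=[0, 0, 0, 0, 0, 0, 0, 0, 0])

```text
time: 4.15
tool_pos: [0.4814, -0.0556, 0.1134]
eef_rot: [0.998, 0.055, 0.004, 0.0]
force: [9.7, 2.3, -2.1]
gripper_width: 0.0001
```

Request:
servo_tool(travel=[[-0.3, 0, 0], [-0.4, 0, 0], [-0.4, 0, 0], [-0.4, 0, 0]], delta_rot=[[0, 0, 0], [0, 0, 0], [0, 0, 0], [0, 0, 0]], jaw=[0, 0, 0, 0])

```text
time: 4.48
tool_pos: [0.4809, -0.0557, 0.1138]
eef_rot: [0.998, 0.055, 0.009, 0.001]
force: [25.5, 3.3, -13.9]
gripper_width: 0.0001
```

The latch is at its stop: it moved only 0.5 mm while the force rose to 25 N. I'll back off, rise and hover over the bail.

Request:
servo_tool(travel=[[0.8, 0.1, 0], [1.4, 0.15, 0.3], [1.6, 0.15, 3], [1.6, 0.15, 6], [3.5, -1, 8.8], [6, -3, 8.8], [9, -5, 8.8], [11.5, -6.8, 8.8], [13.3, -7.9, 8.8], [13.3, -7.9, 8.8], [13.3, -7.9, 8.8]], delta_rot=[[0, 0, 0], [0, 0, 0], [0, 0, 0], [0, 0, 0], [0, 0, 0], [0, 0, 0], [0, 0, 0], [0, 0, 0], [0, 0, 0], [0, 0, 0], [0, 0, 0]], jaw=[0, 0, 0, 0, 4.2, 4.2, 4.2, 4.2, 4.2, 4.2, 4.2])

```text
time: 5.4
tool_pos: [0.6079, -0.135, 0.1995]
eef_rot: [0.998, 0.056, -0.001, -0.001]
force: [-0.6, 0.6, 0.6]
gripper_width: 0.042
```

```bash
python3 - <<'E'
from h import *
s=r.sense(); im,d=r.camera("wrist"); print(s["time"],s["tool_pos"],s["eef_rot"],s["force"],s["gripper_width"])
print("tcp in chassis",inv(s["tool_pos"]).round(1))
o=im[...,::-1].copy()
P=inv(wcloud(d,s).reshape(-1,3))
m=lambda a,b,c,e,z0,z1:(P[:,0]>a)&(P[:,0]<b)&(P[:,1]>c)&(P[:,1]<e)&(P[:,2]>z0)&(P[:,2]<z1)
for nm,k in (("tab",m(-120,-30,0,60,102,120)),("bail",m(15,95,-90,-40,74,95))):
    if k.sum(): print(nm,k.sum(),np.percentile(P[k],[2,50,98],axis=0).round(1).tolist())
    else: print(nm,0)
im2,d2=r.camera("top"); print([ (inv(x["position"]).round(),x["confidence"]) for x in r.look_for("wrist","latch_tab")])
for p in ((-80,30,108),(105,-64,82),(5,-64,82)):
    u=wproj(ch(p),s)[0]; cv2.circle(o,tuple(int(k) for k in u),5,(0,0,255),1)
cv2.imwrite("pics/w2.png",o)
E
```

```text
5.4 [ 0.60788641 -0.13496537  0.19949183] [ 9.98451537e-01  5.56120505e-02 -1.24872927e-03 -5.18175856e-04] [-0.61618309  0.58218221  0.61481274] 0.041997902239219835
tcp in chassis [ 53.7 -67.4 199.5]
tab 158 [[-86.3, 27.4, 102.5], [-79.4, 32.1, 107.9], [-73.4, 39.5, 109.1]]
bail 974 [[16.8, -69.2, 82.3], [58.3, -64.6, 86.2], [93.9, -59.4, 88.0]]
[(array([-81.,  28., 108.]), 0.57)]
```

View pics/w2.png

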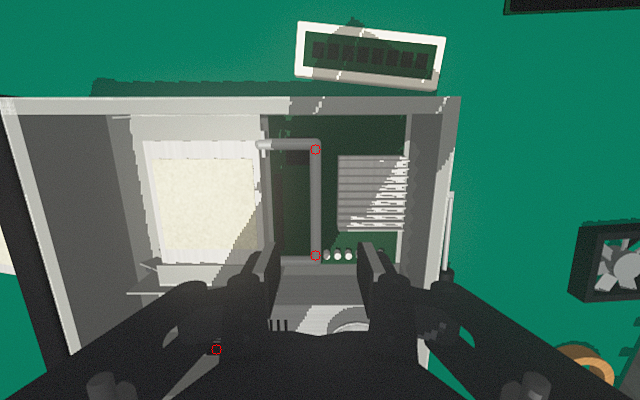

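The tab is at chassis x = -79, so the latch is fully back, and the bail bar (315,150–255) is centred between the open fingers. I'll correct 3 mm, go down and grip.

Request:
servo_tool(travel=[[0, 0.3, -2], [0.1, 0.3, -5], [0.1, 0.3, -8], [0.1, 0.3, -10.5], [0.1, 0.3, -11.8], [0.1, 0.3, -12.2], [0.1, 0.3, -12.2], [0.1, 0.3, -12.2]], delta_rot=[[0, 0, 0], [0, 0, 0], [0, 0, 0], [0, 0, 0], [0, 0, 0], [0, 0, 0], [0, 0, 0], [0, 0, 0]], jaw=[4.2, 4.2, 4.2, 4.2, 4.2, 4.2, 4.2, 4.2])

```text
time: 6.22
tool_pos: [0.6101, -0.1319, 0.08]
eef_rot: [0.998, 0.056, 0.001, 0.001]
force: [-0.3, 0.2, 0.6]
gripper_width: 0.0416
```

Request:
servo_tool(travel=[[0, 0, 0], [0, 0, 0], [0, 0, 0], [0, 0, 0], [0, 0, 0], [0, 0, 0]], delta_rot=[[0, 0, 0], [0, 0, 0], [0, 0, 0], [0, 0, 0], [0, 0, 0], [0, 0, 0]], jaw=[0.6, 0.6, 0.6, 0.6, 0.6, 0.6])

```text
time: 6.72
tool_pos: [0.6101, -0.132, 0.08]
eef_rot: [0.998, 0.056, 0.001, 0.0]
force: [-1.9, 2.0, 7.3]
gripper_width: 0.0073
```

```bash
cat > traj.py <<'E'
from h import *
s=r.sense(); T0=s["tool_pos"]; print(s["time"],inv(T0).round(1),s["force"],s["gripper_width"],s["q"].round(2) if hasattr(s["q"],'round') else s["q"])
H=ch((55,130,30)); ax=R.from_euler("z",YAW).apply([1,0,0])
for a in range(0,46,3):
    w=-np.radians(a)*ax; p=R.from_rotvec(w).apply(T0-H)+H
    print(a,((p-T0)*100).round(1).tolist(),w.round(3).tolist())
E
python3 traj.py
```

```text
6.7167 [ 56.3 -64.7  80. ] [-1.88687058  1.99840668  7.34418991] 0.007285128534367814 [-0.39  0.38  1.72  0.    1.04  1.06]
0 [0.0, 0.0, 0.0] [-0.0, -0.0, -0.0]
3 [-0.0, 0.3, 1.0] [-0.052, -0.006, -0.0]
6 [-0.1, 0.6, 2.0] [-0.104, -0.012, -0.0]
9 [-0.1, 1.0, 3.0] [-0.156, -0.018, -0.0]
12 [-0.2, 1.5, 3.9] [-0.208, -0.023, -0.0]
15 [-0.2, 1.9, 4.9] [-0.26, -0.029, -0.0]
18 [-0.3, 2.5, 5.8] [-0.312, -0.035, -0.0]
21 [-0.3, 3.1, 6.6] [-0.364, -0.041, -0.0]
24 [-0.4, 3.7, 7.5] [-0.416, -0.047, -0.0]
27 [-0.5, 4.4, 8.3] [-0.468, -0.053, -0.0]
30 [-0.6, 5.1, 9.1] [-0.52, -0.058, -0.0]
33 [-0.7, 5.8, 9.8] [-0.572, -0.064, -0.0]
36 [-0.7, 6.6, 10.5] [-0.624, -0.07, -0.0]
39 [-0.8, 7.4, 11.1] [-0.676, -0.076, -0.0]
42 [-0.9, 8.3, 11.7] [-0.728, -0.082, -0.0]
45 [-1.0, 9.2, 12.3] [-0.781, -0.088, -0.0]
```

Request:
servo_tool(travel=[[0, 0, 0], [0, 0, 0], [0, 0, 0], [0, 0, 0]], delta_rot=[[0, 0, 0], [0, 0, 0], [0, 0, 0], [0, 0, 0]], jaw=[0, 0, 0, 0])

```text
time: 7.05
tool_pos: [0.6101, -0.132, 0.08]
eef_rot: [0.998, 0.056, 0.001, 0.0]
force: [-1.0, 2.0, 6.0]
gripper_width: 0.0078
```

```bash
python3 - <<'E'
from h import *
s=r.sense(); im,d=r.camera("wrist"); print(s["force"],s["gripper_width"])
cv2.imwrite("pics/w3.png",cv2.resize(im[100:400,180:480,::-1],None,fx=2,fy=2))
E
```

```text
[-1.04409904  2.00005745  6.0160781 ] 0.007831495948918042
```

View pics/w3.png

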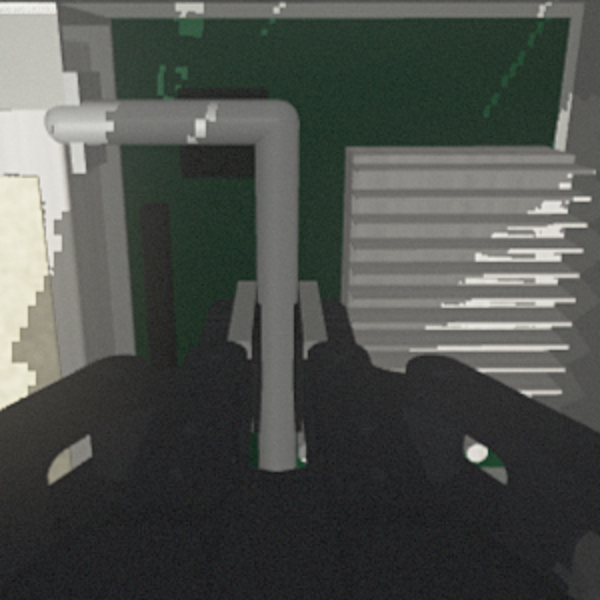

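The bar lies well between the pads, seen at (278,290) in the crop, and the opening holds at 7.8 mm. Now I'll lift along the hinge arc, turning the tool with the cage.

Request:
servo_tool(travel=[[0, 0.1, 0.3], [0, 0.2, 0.7], [0, 0.3, 1.0], [0, 0.5, 1.5], [-0.1, 0.6, 2.0], [-0.1, 0.8, 2.5], [-0.1, 1.0, 3.0], [-0.2, 1.2, 3.4], [-0.2, 1.5, 3.9], [-0.2, 1.7, 4.4], [-0.2, 1.9, 4.9], [-0.2, 1.9, 4.9]], delta_rot=[[-0.017, -0.002, 0], [-0.035, -0.004, 0], [-0.052, -0.006, 0], [-0.078, -0.009, 0], [-0.104, -0.012, 0], [-0.13, -0.015, 0], [-0.156, -0.018, 0], [-0.182, -0.02, 0], [-0.208, -0.023, 0], [-0.234, -0.026, 0], [-0.26, -0.029, 0], [-0.26, -0.029, 0]], jaw=[0, 0, 0, 0, 0, 0, 0, 0, 0, 0, 0, 0])

```text
time: 8.1
tool_pos: [0.6078, -0.1123, 0.1287]
eef_rot: [0.99, 0.056, 0.008, 0.132]
force: [2.9, -4.0, -0.7]
gripper_width: 0.0078
```

```bash
cat > ang.py <<'E'
from h import *
s=r.sense(); B=s["tool_pos"]-R.from_quat(s["eef_rot"]).as_matrix()[:,2]*.002
b=inv(B)-np.array([55,130,30]); print(s["time"],"bar",b.round(1),"rad",np.hypot(b[1],b[2]).round(1),"angle",(np.degrees(np.arctan2(b[2],-b[1]))-15.1).round(2))
print("tilt",np.degrees(R.from_quat(s["eef_rot"]).magnitude()),"zaxis",R.from_quat(s["eef_rot"]).as_matrix()[:,2].round(3),"F",np.round(s["force"],1),s["gripper_width"],np.round(s["q"],2))
E
python3 ang.py
```

```text
8.1 bar [   1.2 -174.3  100.6] rad 201.3 angle 14.88
tilt 164.86556474272697 zaxis [ 0.031 -0.26  -0.965] F [ 2.9 -4.  -0.7] 0.007823601183121318 [-0.27  0.28  1.76 -0.29  1.02  1.33]
```

The cage follows (14.9°, radius 201 mm). Joint 4 is heading toward its -0.95 limit, so I'll tilt the tool less for the rest and let the round bar turn in the pads.

Request:
servo_tool(travel=[[-0.05, 0.3, 0.45], [-0.1, 0.6, 0.9], [-0.1, 0.9, 1.3], [-0.1, 1.2, 1.7], [-0.15, 1.5, 2.2], [-0.2, 1.8, 2.6], [-0.25, 2.1, 3.0], [-0.3, 2.5, 3.4], [-0.35, 2.8, 3.8], [-0.4, 3.2, 4.2], [-0.45, 3.55, 4.55], [-0.45, 3.55, 4.55]], delta_rot=[[-0.015, -0.002, 0], [-0.03, -0.003, 0], [-0.045, -0.005, 0], [-0.06, -0.007, 0], [-0.075, -0.008, 0], [-0.09, -0.01, 0], [-0.105, -0.012, 0], [-0.12, -0.013, 0], [-0.135, -0.015, 0], [-0.15, -0.017, 0], [-0.165, -0.018, 0], [-0.165, -0.018, 0]], jaw=[0, 0, 0, 0, 0, 0, 0, 0, 0, 0, 0, 0])

```text
time: 9.1
tool_pos: [0.6037, -0.0771, 0.1741]
eef_rot: [0.975, 0.055, 0.013, 0.213]
force: [4.8, -2.0, 0.5]
gripper_width: 0.0074
```

```bash
python3 ang.py
```

```text
9.1 bar [   1.  -138.6  146. ] rad 201.3 angle 31.39
tilt 155.42264423744078 zaxis [ 0.049 -0.414 -0.909] F [ 4.8 -2.   0.5] 0.007422550514475524 [-0.15  0.21  1.78 -0.47  1.08  1.51]
```

Request:
servo_tool(travel=[[-0.05, 0.3, 0.3], [-0.1, 0.75, 0.7], [-0.15, 1.2, 1.07], [-0.2, 1.65, 1.4], [-0.25, 2.1, 1.7], [-0.3, 2.5, 2.0], [-0.35, 2.95, 2.3], [-0.4, 3.4, 2.6], [-0.4, 3.8, 2.85], [-0.4, 3.8, 2.85], [-0.4, 3.8, 2.85]], delta_rot=[[-0.015, -0.001, 0], [-0.03, -0.003, 0], [-0.045, -0.005, 0], [-0.06, -0.007, 0], [-0.075, -0.008, 0], [-0.09, -0.01, 0], [-0.1, -0.011, 0], [-0.11, -0.012, 0], [-0.12, -0.013, 0], [-0.12, -0.013, 0], [-0.12, -0.013, 0]], jaw=[0, 0, 0, 0, 0, 0, 0, 0, 0, 0, 0])

```text
time: 10.02
tool_pos: [0.5995, -0.0398, 0.2023]
eef_rot: [0.961, 0.054, 0.015, 0.271]
force: [4.4, -3.8, 1.6]
gripper_width: 0.0074
```

```bash
python3 ang.py; python3 - <<'E'
from h import *
for n in ("side","wrist"):
    s=r.sense(); im,d=r.camera(n); cv2.imwrite(f"pics/{n}9.png",im[...,::-1])
    if n=="wrist":
        P=inv(wcloud(d,s))
        # cage top face: fit plane normal in chassis frame
        m=(P[...,0]>0)&(P[...,0]<120)&(P[...,1]>0)&(P[...,1]<160)&(P[...,2]>90)&(P[...,2]<190)
        Q=P[m]; print(len(Q))
        for _ in range(4):
            c=np.median(Q,0); n_=np.linalg.svd(Q-Q.mean(0),full_matrices=False)[2][2]; Q=Q[abs((Q-Q.mean(0))@n_)<4]
        print(len(Q),n_.round(3),"angle",np.degrees(np.arctan2(abs(n_[1]),abs(n_[2]))))
    else: cv2.imwrite("pics/side9c.png",cv2.resize(im[120:280,230:420,::-1],None,fx=3.5,fy=3.5))
E
```

```text
10.0167 bar [   0.9 -100.8  174. ] rad 201.1 angle 44.82
tilt 148.51909155384618 zaxis [ 0.059 -0.52  -0.852] F [ 4.4 -3.8  1.6] 0.007388267627939578 [-0.05  0.19  1.77 -0.6   1.16  1.65]Traceback (most recent call last):
  File "<stdin>", line 5, in <module>
  File "h.py", line 26, in inv
    def inv(P): return R.from_euler("z",-YAW).apply(np.asarray(P)-C)*1000
                       ~~~~~~~~~~~~~~~~~~~~~~~~~~~~^^^^^^^^^^^^^^^^^
  File "scipy/spatial/transform/_rotation.pyx", line 2580, in scipy.spatial.transform._rotation.Rotation.apply
ValueError: Expected input of shape (3,) or (P, 3), got (400, 640, 3).
```

View pics/wrist9.png

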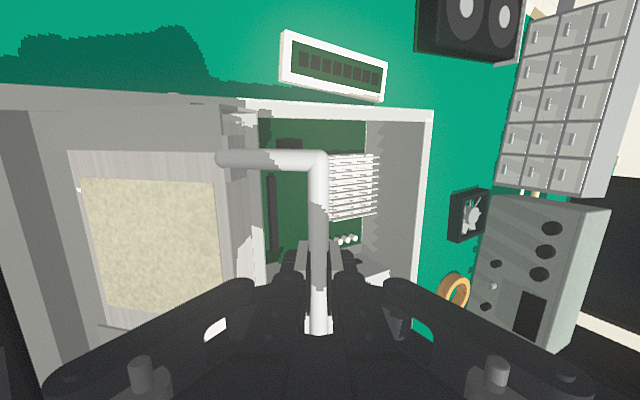

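View pics/side9c.png

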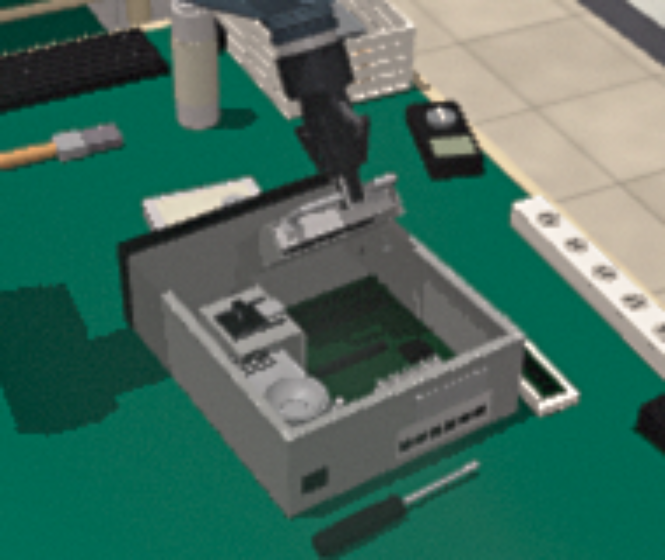

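The cage is raised and the bar is still between the pads (about (318,300) in the wrist view). The side crop shows the tab back and the bystanders in place. I'll settle briefly and check the angle from depth as well.

Request:
servo_tool(travel=[[0, 0, 0], [0, 0, 0], [0, 0, 0], [0, 0, 0]], delta_rot=[[0, 0, 0], [0, 0, 0], [0, 0, 0], [0, 0, 0]], jaw=[0, 0, 0, 0])

```text
time: 10.45
tool_pos: [0.5995, -0.0401, 0.2022]
eef_rot: [0.961, 0.054, 0.016, 0.271]
force: [4.0, -4.0, 1.3]
gripper_width: 0.0075
```

```bash
python3 ang.py; python3 - <<'E'
from h import *
s=r.sense(); im,d=r.camera("wrist"); P=inv(wcloud(d,s).reshape(-1,3)).reshape(400,640,3)
Q=P[195:290,95:200].reshape(-1,3); n=np.linalg.svd(Q-Q.mean(0),full_matrices=False)[2][2]
print(Q.mean(0).round(),n.round(3),"rms",np.std((Q-Q.mean(0))@n).round(2),"angle",np.degrees(np.arctan2(abs(n[1]),abs(n[2]))))
for n in ("side","top"):
    im,d=r.camera(n); print(n,[(inv(x["position"]).round(),round(x["confidence"],2)) for x in r.look_for(n,"latch_tab")[:2]])
    P=inv(cloud(n,d).reshape(-1,3)); k=(P[:,0]>-115)&(P[:,0]<-45)&(P[:,1]>15)&(P[:,1]<45)&(P[:,2]>102)&(P[:,2]<114)
    print(k.sum(), np.median(P[k],0) if k.any() else "")
E
```

```text
10.45 bar [   1.  -101.1  173.9] rad 201.1 angle 44.72
tilt 148.53913211440135 zaxis [ 0.059 -0.519 -0.853] F [ 4.  -4.   1.3] 0.0074656134541850605 [-0.05  0.19  1.77 -0.6   1.16  1.65]
[ 60. 102. 131.] [-0.076  0.8    0.596] rms 7.57 angle 53.31802898347724
side [(array([ 38.,  56., 149.]), 0.46)]
23 [-84.71020107  28.46992854 108.13594115]
top [(array([-69.,  24.,  90.]), 0.52)]
26 [-78.8474011   28.29408683 107.68781383]
```

```bash
python3 - <<'E'
from h import *
s=r.sense(); im,d=r.camera("wrist"); P=inv(wcloud(d,s).reshape(-1,3)).reshape(400,640,3)
for r0,r1,c0,c1 in ((205,285,105,205),(205,285,150,205)):
    Q=P[r0:r1,c0:c1].reshape(-1,3); Q=Q[d[r0:r1,c0:c1].ravel()>0]
    for _ in range(15):
        n=np.linalg.svd(Q-Q.mean(0),full_matrices=False)[2][2]; e=abs((Q-np.median(Q,0))@n); Q=Q[e<max(2,np.percentile(e,90))]
    print(len(Q),n.round(3),"rms",np.std((Q-Q.mean(0))@n).round(2),"angle",np.degrees(np.arctan2(abs(n[1]),abs(n[2]))))
print(P[245,80:240:16].round().tolist()); print(d[245,80:240:16])
E
```

```text
7971 [ 0.002 -0.708 -0.707] rms 0.48 angle 45.044266266809686
4382 [ 0.002 -0.709 -0.706] rms 0.49 angle 45.12050794614012
[[26.0, 155.0, 8.0], [55.0, 129.0, 103.0], [56.0, 120.0, 111.0], [57.0, 112.0, 119.0], [58.0, 103.0, 128.0], [60.0, 95.0, 137.0], [61.0, 88.0, 145.0], [61.0, 80.0, 151.0], [63.0, 73.0, 159.0], [63.0, 66.0, 165.0]]
[0.24548323 0.17229214 0.16986008 0.16790995 0.1639543  0.16005017
 0.15754266 0.1564327  0.15261555 0.15189154]
```

The depth fit of the cage top gives 45.0° with 0.5 mm rms. The earlier 53° came from pixels with no depth reading. The kinematic estimate is 44.7°. Handing in.

```bash
python3 -c "
from bench import r
print(r.hand_in())"
```

```text
the job is handed in; nothing more can be done
None
```

I slid the latch fully back, gripped the bail, and swung the cage up along its hinge arc to the 45° service mark. I handed the job in at about 11 s with the gripper still holding the bail. The hand-in reports no verdict.

**Last checks**
- **Cage angle:** a depth fit of the cage top gave 45.0° (0.5 mm rms), and the arm's own pose gave 44.7°. An earlier fit gave 53°, but it included pixels with no depth reading and was redone.
- **Latch:** after the push, the wrist view put the tab at chassis x = -79 mm, about 17.5 mm back. At the end the top camera read -79 mm. The side camera read -85 mm, beyond the stop at -80 mm; that was from only 23 pixels seen at an angle.
- **Latch detector:** the network's own latch readings at the end were poor. The side camera's was on the cage, and the top camera's was at slide height.
- **Grip:** the jaw reading held at 7.5 mm on the 10 mm bar, lower than I expected. The pictures show the bar between the pads, and the cage followed the tool all the way up.
- **Bystanders:** none looked moved in the last pictures, but I did not measure them one by one.

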